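# Lock the microtome drive with its slotted disc and bar

## Robot

A 6-joint arm with a two-finger parallel gripper is mounted at the origin on the work surface. World frame = base frame: x ahead of the robot, y to its left, z up, the work surface at z = 0. Lengths are in mm, angles in rad, forces in N, time in s.
With the tool pointing down it reaches from about 275 to 1000 mm from the base axis. Payload 8.4 kg.
Tool frame: the origin (TCP) lies where the fingers leave the gripper's body, on its centre line; the fingertips stand 73 mm ahead of it and the grasp point (between the pads) lies 54 mm ahead of it (grip_point_offset is the distance from the TCP to the grasp point, in mm); z points along the fingers, y is the direction in which the jaws open and shut (so a half turn about z gives the same grasp; the last joint's range is limited). The gripper opens to 85 mm and grips with 20 to 120 N. Pads are 22 mm wide; open, the fingers measure 114 mm over their backs; the gripper's body (76 mm by 85 mm) begins 54 mm behind the grasp point. The pads swing forward as they close: fully open they stand 13 mm farther back than shut.
Start: joints at [1.157, 0.353, 1.633, -0, 1.155, -0.002], TCP at [250.161, 572.755, 303.881] pointing down, gripper open.
Joint ranges: [-2.63, 2.63], [-0.92, 2.1], [0.06, 2.66], [-1.3, 4.44], [0, 2.69], [-3.02, 3.02]. Speed limits (rad/s): [2.22, 2.22, 2.79, 3.14, 3.14, 3.14].

## Interface

Orientations are given as [roll, pitch, yaw] about the fixed x, y, z axes, in that order (R = Rz(yaw) Ry(pitch) Rx(roll)).
In Python, from rig import sense, grab_frame, sign_off, grip_point_offset gives the robot as it stands. The module is installed in compiled form; this text tells all that it offers.
- The arm moves only by the tool drive_tool, never from a script. Its argument "targets" is one flat list of numbers, 7 for each row, row after row: the shift along the tool's x, y, z in m, then the turn, a rotation vector about the tool's x, y, z in rad, then the opening, from 0 (shut) to 1 (fully open). In form: [tx, ty, tz, wx, wy, wz, grip, tx, ty, tz, wx, wy, wz, grip, ...]. A call has 1 to 12 rows; each row is the pose to reach, as a shift and turn from the pose commanded when the call began, along the tool's axes at that moment; what a row does not reach only later rows make up. A row lasts 1/12 s, in which the tool goes at most 41.7 mm and 7.16 degrees, less where a joint would pass 70% of its speed; a pose out of reach is approached as far as the arm can. A call with a gripper value outside its range is refused whole. The fingers move at their own pace and stop on an object; "force" is the grip in N (left out, the last holds). Time passes only in rows, so rows that repeat a pose let the fingers close. It gives the time, the measured TCP pose, the force and the opening at its end, in the units of the state.
- sense(): the state, without advancing time (a new reading comes with each control period).
- grab_frame(name): name is "side" or "top"; returns a dict with "color" (480x640x3 uint8, blue, green, red), "vertical_fov" (degrees; the focal length in pixels is half the picture's height over the tangent of half this angle, whatever the lens; pixels are square), "cx", "cy" (the principal point, pixels), "world_from_camera" (4x4, takes a point from camera to world coordinates). Camera axes: x right, y down, z forward; pixel columns grow to the right and rows downward; lengths in mm; the calibration is good to about 2 mm. A picture is of the moment at which its call begins. There is no depth.
- sign_off(): hands the job in, once; it reports no verdict.
The state is a dict: "clock": time; "qpos": joint angles; "qvel": joint speeds; "joint_efforts": joint torques, N m; "eef_pos": TCP position; "tcp_rot": TCP orientation; "contact_force": force on the tool from outside, world axes, zero at the start; "wrist_torque": the same for the moment, N m; "opening": opening from 0.0 (shut) to 1.0 (fully open).
Only numpy, scipy, OpenCV 4.12 (cv2) and the standard library are available. Lean on these libraries where they do the work, as an engineer would, in place of code of your own. Each camera call takes 0.05 s, during which the arm holds its last target. There are 200 camera calls.

## Task

Lock the microtome drive before the blade is changed: push the blue knob round with a fingertip until the slot of the metal disc lines up with the brass bar, then push the bar by its red plate through the disc's slot and the keeper beyond, fully home, so that the plate stands against the bar's guide. Use gentle fingertip pushes only: pinch and lift nothing, and leave the blade case, the bottle, the slide rack and the wax block where they are.

Things in the scene. Friction and masses are not known exactly. Their poses are not given: they have to be found in the camera images.
- drive_box: Low cream box fixed on the bench, 45 mm high, reaching from -75 to +75 mm in its x and -250 to +95 mm in its y. Origin: on the bench straight below the disc's axis. Its +y is the direction in which the bar is pushed; z up. On top along its line x = 0 lie the bar in its guide, the disc and the keeper. It stands at another place and yaw each run
- guide (a point): Middle of the top of the dark steel bar guide on the box, 63 mm above the bench. The guide spans drive_box y -90 to -52 mm and is 43 mm wide; the bar runs in a 19 mm wide channel under its strap
- keeper (a point): Middle of the top of the dark steel keeper arch on the box, 63 mm above the bench. The keeper spans drive_box y +52 to +64 mm; its opening is 23 mm wide
- lock_disc (a joint): Angle (rad, counter-clockwise from above) of the flat steel disc, 90 mm across, top 60 mm above the bench, about the vertical axis over drive_box's origin. A 22 mm slot with a red floor runs right across it; at 0 it lies along drive_box's y, in line with the bar. Turns -0.4 to 1.8 between stops; starts at 0.6 to 1.6; friction (2 to 3 N at the knob) holds it where it is left
- knob_top (a point): Centre of the top of the round blue knob on the disc, 31 mm from the disc's axis, 16 mm across, 30 mm tall (60 to 90 mm above the bench). Seen from the axis it lies at an angle from drive_box's +x equal to the joint value, so straight at +x when the slot is lined up
- lock_bar: Loose brass bar, about 300 g, flat on the box along its own y. Origin: underside of its nose tip (+y end). 16 mm wide, 12 high; the nose tapers to 8 mm over 18 mm. The red plate at its tail, 44 wide, 10 thick, 85 mm above the bench at the top, has its front 160 mm behind the tip; fully home it meets the guide. Slides with 1 to 3 N; the disc stops it unless the slot is lined up
- bar_nose (a point): Tip of the bar's nose, at mid-height of the bar (51 mm above the bench). In drive_box y: -53 to -65 mm at the start (clear of the disc), +70 mm fully home, 6 mm beyond the keeper
- push_face (a point): Middle of the rear (-y) face of the red plate, 73 mm above the bench, 170 mm behind the nose tip: push here towards drive_box's +y. In drive_box y: -100 mm when fully home
- blade_case: Bystander: dark blue plastic blade case with a black slider, 34 x 90 x 30 mm, loose on the bench beside the far side of the box. Origin: centre of its underside
- stain_bottle: Bystander: amber bottle with a black cap, 40 mm across, 85 mm tall, loose on the bench beside the far side of the box. Origin: centre of its underside
- slide_rack: Bystander: open dusty-pink slide rack, 46 x 80 x 50 mm, loose on the bench beyond the keeper end of the box. Origin: centre of its underside
- wax_block: Bystander: white wax block on a yellow cassette, 28 x 40 x 15 mm, loose on top of the box, beside the bar on its +x side. Origin: centre of its underside
Not all that is in view belongs to the job. Several things have the shape of the lock_bar; the one meant has the colours described above.

How it is judged (in metres and radians):
On the way, in this order (a step that is already met when the one before it is completed fails the run):
1. the disc's slot is lined up with the bar (value of joint lock_disc between -0.12 and 0.12 rad), for 0.2 s.
2. the bar is through the slot and the keeper (y of bar_nose in the frame of drive_box above 0.062 m), for 0.2 s.
At the end, for the whole second after the job is handed in: The disc is within 0.12 rad of lined up; the bar lies flat and still through the slot and the keeper, its plate within 8 mm of the guide; the four bystanders stand within 20 mm of where they began (all of step 1 and y of bar_nose in the frame of drive_box above 0.062 m and x of bar_nose in the frame of drive_box between -0.006 and 0.006 m and z of bar_nose in the frame of drive_box below 0.055 m and angle between lock_bar's own z axis and vertical below 0.06 rad and linear speed of lock_bar below 0.01 m/s and distance of each of blade_case, stain_bottle, slide_rack, wax_block from where it was at the start of the episode below 0.02 m); the robot touches nothing.
It fails at once if a bystander is moved or lifted by more than 20 mm (distance of any of blade_case, stain_bottle, slide_rack, wax_block from where it was at the start of the episode above 0.02 m).
It fails at once if the bar is lifted or tipped up (z of lock_bar in the frame of drive_box above 0.055 m or angle between lock_bar's own z axis and vertical above 0.12 rad).
It fails at once if the knob, the disc or the box is pinched or pressed hard (contact force between the fingers and drive_box above 35 N).
It fails at once if the bar is pinched or rammed (contact force between the fingers and lock_bar above 35 N).
It also fails if it takes over 58 s, if anything falls off the work surface, if the arm or the gripper's body presses on something with over 40 N, if the wrist force passes 120 N, or if a joint passes its speed limit or range.

## Working session

There is one attempt and no reset: what is moved stays moved. The work goes in short steps, Python scripts to look and compute and a tool call to move; the robot and the scene stay as the last step left them, time stands still between calls to the robot, and variables do not carry over. Pictures are saved under pics/ and viewed, about 8 in all and at most 12, crops included, and the job is handed in when it is done.

Besides the shell and the picture viewer there is one more tool, called after "Emit:" as name(argument=value, ...) on one line, values as JSON. drive_tool: Moves the arm, as the interface text tells. Its arguments: {"type":"object","properties":{"targets":{"type":"array"},"force":{"type":"number"}},"required":["targets"]}

```bash
mkdir -p pics
cat > h.py <<'E'
import numpy as np, cv2
from rig import sense, grab_frame, sign_off, grip_point_offset
def ray(f,u,v):
    fo=240/np.tan(np.radians(f["vertical_fov"])/2); T=np.array(f["world_from_camera"])
    d=T[:3,:3]@np.array([(u-f["cx"])/fo,(v-f["cy"])/fo,1]); return T[:3,3],d
def onz(f,u,v,z):
    o,d=ray(f,u,v); return o+d*(z-o[2])/d[2]
def proj(f,p):
    fo=240/np.tan(np.radians(f["vertical_fov"])/2); T=np.array(f["world_from_camera"])
    c=T[:3,:3].T@(np.array(p)-T[:3,3]); return c[:2]/c[2]*fo+[f["cx"],f["cy"]]
E
python3 - <<'E'
from h import *
for n in("top","side"):
    f=grab_frame(n); cv2.imwrite(f"pics/{n}0.png",f["color"]); print(n,f["vertical_fov"],f["cx"],f["cy"],np.round(f["world_from_camera"],3).tolist())
print(sense())
E
```

```text
top 52.21469539527671 315.27886358975513 234.2718446550628 [[0.003, -0.985, 0.171, 363.674], [-1.0, -0.004, -0.005, 43.252], [0.006, -0.171, -0.985, 1174.081], [0.0, 0.0, 0.0, 1.0]]
side 46.726718679671606 321.55290582056153 241.4051508147613 [[0.998, -0.044, 0.053, 487.817], [-0.069, -0.705, 0.706, -659.737], [0.006, -0.708, -0.706, 796.325], [0.0, 0.0, 0.0, 1.0]]
{'clock': 0.1, 'qpos': array([ 1.15664712e+00,  3.53545012e-01,  1.63405464e+00, -8.35393660e-06,
        1.15522958e+00, -2.39422794e-03]), 'qvel': array([ 0.0014291 , -0.00069864, -0.0012307 ,  0.00211174,  0.0008344 ,
        0.00086382]), 'joint_efforts': array([-1.18520973e-03, -6.06363058e+01, -3.42818463e+01, -8.05921354e-05,
        3.99216471e-03,  1.19202934e-05]), 'eef_pos': array([249.99711284, 572.44938168, 303.26006217]), 'tcp_rot': array([-3.14035606e+00,  4.67805739e-06,  2.72984106e+00]), 'contact_force': array([-0.27892009, -0.23573372,  0.06067631]), 'wrist_torque': array([-0.00233797,  0.02666212,  0.03446268]), 'opening': 0.9961308543073858}
```

View pics/top0.png

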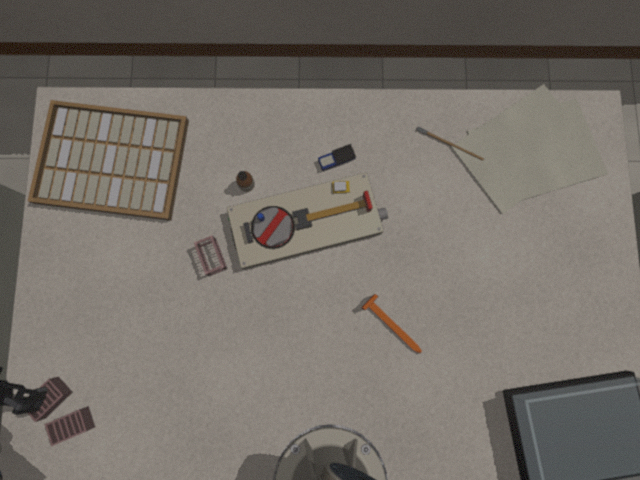

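View pics/side0.png

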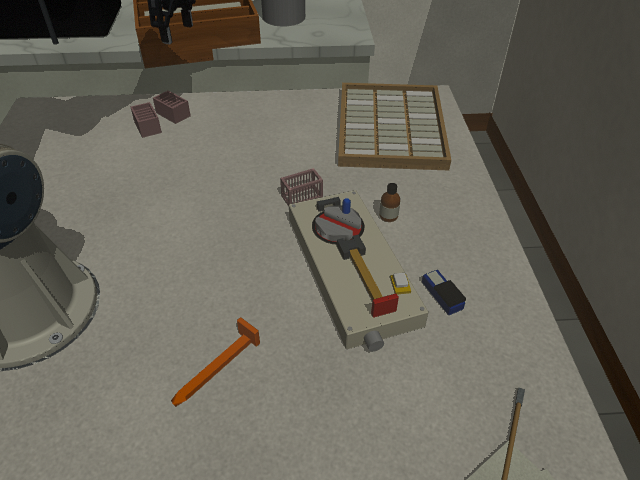

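The top view shows the box at about (305,220), with the disc at (273,227), the blue knob near (260,216), and the brass bar with its red plate at (367,201). There are two lookalikes: the orange hammer-shaped piece at (390,325) and the brush at (450,145). The bar meant is the brass one with the red plate, lying in the guide on the box. I'll measure by colour and confirm with a crop.

Run:
```python
from h import *
f=grab_frame("top"); g=grab_frame("side")
def blobs(fr,name,lo,hi,box,k=3):
    hsv=cv2.cvtColor(fr["color"],cv2.COLOR_BGR2HSV); m=cv2.inRange(hsv,lo,hi)
    if name=="red": m|=cv2.inRange(hsv,(172,lo[1],lo[2]),(180,255,255))
    z=np.zeros_like(m); x0,y0,x1,y1=box; z[y0:y1,x0:x1]=m[y0:y1,x0:x1]
    n,l,s,c=cv2.connectedComponentsWithStats(z)
    for i in sorted(range(1,n),key=lambda i:-s[i][4])[:k]:
        pts=np.argwhere(l==i)[:,::-1].astype(np.float32); print(name,s[i],c[i].round(1),[np.round(q,1).tolist() for q in cv2.minAreaRect(pts)[:2]],round(cv2.minAreaRect(pts)[2],1))
for fr,b in((f,(225,165,390,275)),(g,(280,170,430,350))):
    blobs(fr,"red",(0,140,60),(8,255,255),b); blobs(fr,"blue",(105,120,40),(130,255,255),b); blobs(fr,"brass",(12,110,60),(25,255,255),b); blobs(fr,"cream",(15,20,110),(35,110,255),b,1)
a=cv2.resize(f["color"][170:275,225:395],(800,494),interpolation=cv2.INTER_CUBIC); cv2.imwrite("pics/c1.png",a)
a=cv2.resize(g["color"][185:355,275:475],(700,595),interpolation=cv2.INTER_CUBIC); cv2.imwrite("pics/c2.png",a)
```

```text
red [256 209  32  36 291] [271.6 226.7] [[271.9, 226.6], [10.8, 39.4]] 38.4
red [364 191   8  18  65] [367.5 199.6] [[367.6, 199.7], [17.4, 3.8]] 71.6
blue [258 213   5   6  21] [259.9 215.6] [[260.0, 215.5], [5.0, 4.0]] 90.0
blue [323 166   4   3   7] [324.6 167.1] [[324.6, 167.3], [1.6, 3.5]] 71.6
blue [328 165   3   2   4] [328.8 165.5] [[329.0, 165.5], [1.0, 2.0]] 90.0
brass [306 200  60  21 363] [334.8 210.3] [[335.5, 210.1], [6.5, 59.7]] 76.2
brass [333 181  17  12  61] [344.  188.5] [[341.0, 186.5], [11.0, 16.0]] 90.0
brass [243 174   9  12  31] [247.6 179.6] [[247.0, 179.5], [6.9, 9.8]] 38.7
cream [  225   165   165   110 11207] [312.8 219.1] [[307.0, 219.5], [109.0, 164.0]] 90.0
red [373 294  25  23 422] [384.9 304.8] [[384.7, 304.9], [17.2, 28.1]] 76.0
red [320 214  41  21 161] [341.4 224.3] [[339.2, 224.5], [42.7, 7.3]] 22.1
red [316 231   7   7   9] [318.8 234.1] [[318.8, 234.3], [8.5, 0.7]] 45.0
blue [343 199   7  15  92] [346.2 205.9] [[346.0, 206.0], [14.0, 6.0]] 90.0
blue [424 274   6   9  24] [426.8 277.6] [[427.0, 278.0], [8.5, 2.8]] 45.0
brass [350 248  32  51 479] [365.3 273.5] [[365.4, 273.3], [55.5, 9.0]] 62.6
brass [383 193  17  15 201] [391.3 200. ] [[391.0, 200.0], [14.0, 16.0]] 90.0
brass [391 275  20  20 145] [400.4 287.7] [[400.4, 283.6], [22.1, 15.5]] 71.6
cream [  289   170   141   180 13722] [376.5 249.3] [[359.0, 259.5], [179.0, 140.0]] 90.0
```

View pics/c1.png

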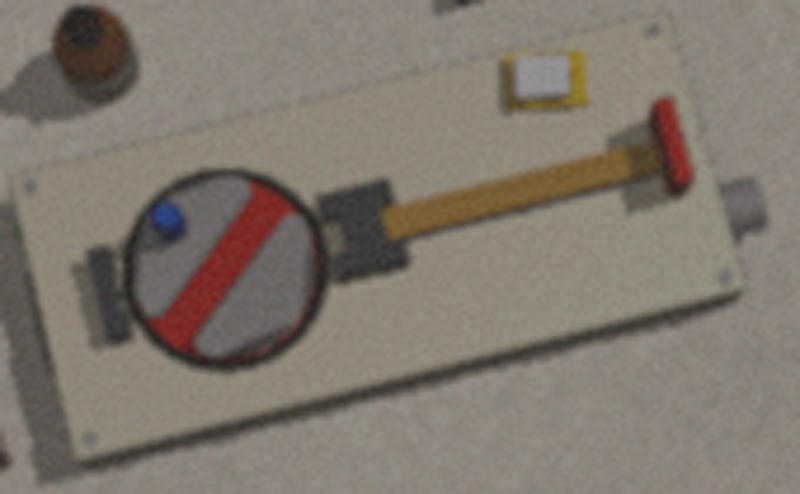

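View pics/c2.png

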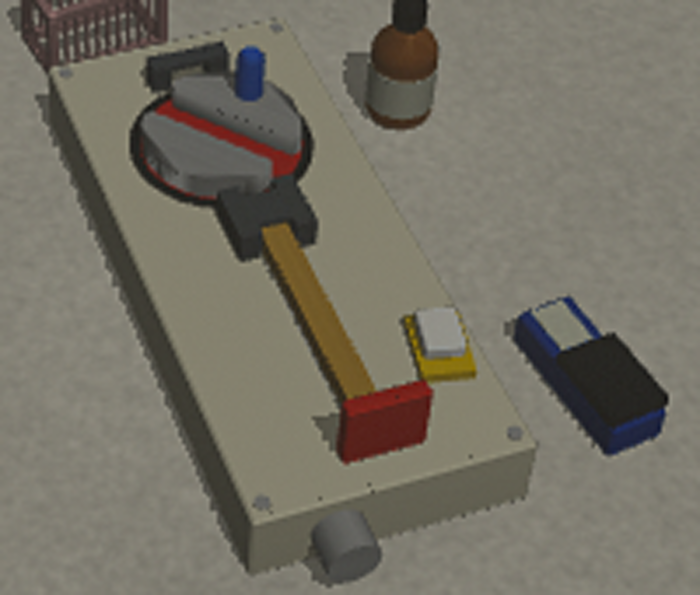

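The crops confirm it: the brass bar with its red plate (c1: 665,145) sits in the dark guide (c1: 365,230), with the knob at (167,218), wax block at (545,80) and slot about 0.6–0.7 rad off line. Next I'll work out the box frame.

Run:
```python
from h import *
f=grab_frame("top"); g=grab_frame("side")
C=lambda u,v:(225+(u+.5)/4.706-.5,170+(v+.5)/4.706-.5)
S=lambda u,v:(275+(u+.5)/3.5-.5,185+(v+.5)/3.5-.5)
for fr,F,sc in((f,C,[(30,187),(90,438),(653,30),(726,277)]),(g,S,[(277,28),(66,73),(514,433),(262,503)])):
    P=np.array([onz(fr,*F(*p),45)[:2] for p in sc])   # +x far, -x far, +x near, -x near
    a=(P[0]+P[1])/2; b=(P[2]+P[3])/2; d=a-b; L=np.linalg.norm(d); d/=L
    wx=np.array([d[1],-d[0]]); yaw=np.arctan2(-d[0],d[1])
    O=(a+b)/2+d*77.5
    print("L",L,"W",np.linalg.norm(P[0]-P[1]),np.linalg.norm(P[2]-P[3]),"yaw",yaw,"O",O)
    tb=lambda p:np.round([(p[:2]-O)@wx,(p[:2]-O)@d],1)
    if fr is f:
        print("disc",tb(onz(f,*C(228,270),60)))
        k=tb(onz(f,259.9,215.6,90)); print("knob",k,np.arctan2(k[1],k[0]))
        print("plate top",tb(onz(f,367.5,199.6,85)),"slot",tb(onz(f,271.9,226.6,50)), "guide",tb(onz(f,*C(365,230),63)),"keeper",tb(onz(f,*C(108,293),63)))
        print("wax",tb(onz(f,*C(541,76),60)),"bar brass",tb(onz(f,335.5,210.1,57)))
    else:
        k=tb(onz(g,346.2,199.5,90)); print("knob",k,np.arctan2(k[1],k[0])); print("plate",tb(onz(g,384.7,304.9,69)))
```

```text
L 324.71359777461976 W 130.668433094363 132.1134703068919 yaw 0.25632254260518006 O [577.10520021 137.35109727]
disc [-3.6 -1.4]
knob [23.1 20.2] 0.7185234392388306
plate top [  -0.8 -226.3] slot [-0.   1.3] guide [ -1.6 -71.5] keeper [-0.7 58. ]
wax [  53.1 -176. ] bar brass [  -0.5 -152. ]
L 324.07854503943986 W 131.94655142354958 131.7586844974814 yaw 0.2564430672016182 O [579.03896651 133.98291026]
knob [23.2 19.9] 0.7089811337167492
plate [  -0.5 -229.6]
```

```bash
cat >> h.py <<'E'
O=np.array([578,135.7]); YAW=.2564; BY=np.array([-np.sin(YAW),np.cos(YAW)]); BX=np.array([np.cos(YAW),np.sin(YAW)])
TY=YAW+np.pi/2
from scipy.spatial.transform import Rotation as R
def box(p): return np.round([(np.array(p[:2])-O)@BX,(np.array(p[:2])-O)@BY],1)
def go(bx,by,tcpz):
    s=sense(); t=np.r_[O+bx*BX+by*BY,tcpz]; R0=R.from_euler("xyz",s["tcp_rot"])
    rv=(R0.inv()*R.from_euler("xyz",[np.pi,0,TY])).as_rotvec()
    print("shift m",np.round(R0.inv().apply(t-s["eef_pos"])/1000,4),"rot",rv.round(3))
def st():
    s=sense(); print("t",s["clock"],"box",box(s["eef_pos"]),"z",s["eef_pos"][2].round(1),"yawerr",round(s["tcp_rot"][2]-TY,4),"F box",np.round([s["contact_force"][:2]@BX,s["contact_force"][:2]@BY,s["contact_force"][2]],1),"op",s["opening"],"q",s["qpos"].round(2))
E
python3 -c "
from h import *
go(32,50,200);st()"
```

```text
shift m [-0.4695 -0.2101  0.1037] rot [-0.     0.     0.903]
t 0.3 box [-206.4  505.8] z 303.6 yawerr 0.9026 F box [-0.5  0.3  0.5] op 0.9948039480391659 q [ 1.16  0.35  1.63  0.    1.16 -0.  ]
```

Emit:
drive_tool(targets=[-0.47,-0.21,0.09,0,0,0.903,0,-0.47,-0.21,0.09,0,0,0.903,0,-0.47,-0.21,0.09,0,0,0.903,0,-0.47,-0.21,0.09,0,0,0.903,0,-0.47,-0.21,0.09,0,0,0.903,0,-0.47,-0.21,0.09,0,0,0.903,0,-0.47,-0.21,0.09,0,0,0.903,0,-0.47,-0.21,0.09,0,0,0.903,0,-0.47,-0.21,0.09,0,0,0.903,0,-0.47,-0.21,0.09,0,0,0.903,0,-0.47,-0.21,0.09,0,0,0.903,0,-0.47,-0.21,0.09,0,0,0.903,0], force=20)

```text
clock: 1.3
eef_pos: [583.0, 206.9, 217.6]
tcp_rot: [3.141, -0.0, 1.827]
contact_force: [-0.1, 1.1, 0.1]
opening: 0.002
```

```bash
python3 -c "
from h import *
go(32,50,200);st()"
```

```text
shift m [-0.0176  0.0091  0.0176] rot [ 0. -0. -0.]
t 1.3 box [22.9 67.6] z 217.6 yawerr -0.0004 F box [0.2 1.  0.1] op 0.0019243364925529585 q [0.34 0.43 1.72 0.   0.99 0.08]
```

Emit:
drive_tool(targets=[-0.018,0.009,0.01,0,0,0,0,-0.018,0.009,0.01,0,0,0,0,-0.018,0.009,0.01,0,0,0,0])

```text
clock: 1.55
eef_pos: [595.2, 192.4, 207.0]
tcp_rot: [-3.14, -0.0, 1.824]
contact_force: [-0.6, 0.3, 0.1]
opening: -0.003
```

Run:
```python
from h import *
st(); s=sense(); p=s["eef_pos"]
g=grab_frame("side"); f=grab_frame("top")
im=g["color"].copy()
for d in(54,60,73,86): 
    u=proj(g,p-[0,0,d]); print(d,u.round(1)); cv2.circle(im,tuple(int(round(x)) for x in u),0,(0,255,255),-1)
a=cv2.resize(im[100:260,260:460],(800,640)[:2] if 0 else (750,600),interpolation=cv2.INTER_NEAREST); cv2.imwrite("pics/d1.png",a)
```

```text
t 1.55 box [31.1 50.5] z 207.0 yawerr -0.0028 F box [-0.4  0.5  0.1] op -0.003236641435485277 q [0.31 0.46 1.71 0.   0.97 0.06]
54 [345.1 163.1]
60 [345.  165.6]
73 [344.7 171. ]
86 [344.5 176.3]
```

View pics/d1.png

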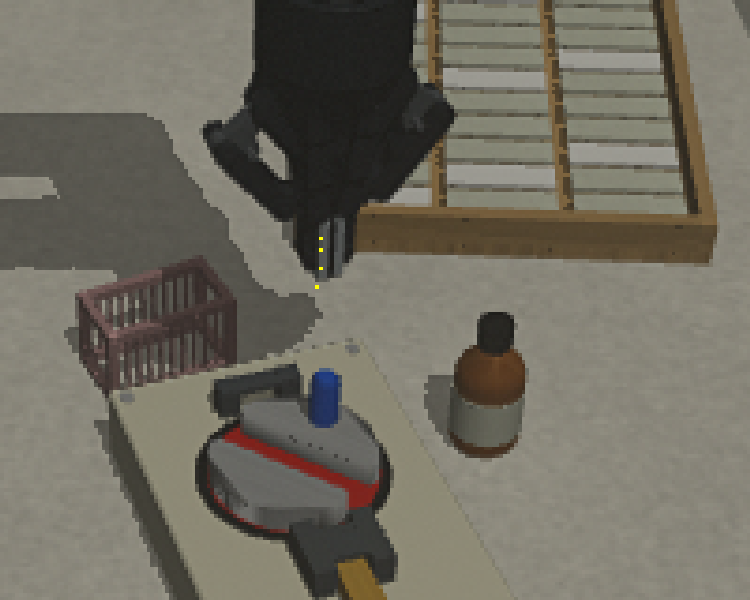

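The finger tips are 73 mm ahead when shut, as seen at (325,280) in d1, and the area around the knob is clear. Now I'll descend beside the knob.

Emit:
drive_tool(targets=[0,0,0.03,0,0,0,0,0,0,0.06,0,0,0,0,0,0,0.06,0,0,0,0,0,0,0.06,0,0,0,0])

```text
clock: 1.98
eef_pos: [593.6, 194.4, 147.3]
tcp_rot: [-3.139, 0.0, 1.828]
contact_force: [0.3, 0.7, 0.6]
opening: 0.0
```

```bash
python3 -c "
from h import *
st();go(32,19,145)"
```

```text
t 1.9833 box [30.  52.8] z 147.3 yawerr 0.0011 F box [0.5 0.6 0.6] op 0.00027810755229089535 q [0.31 0.53 1.75 0.   0.87 0.06]
shift m [-0.0338  0.002   0.0022] rot [-0.003  0.     0.001]
```

Emit:
drive_tool(targets=[-0.004,0.001,0.002,0,0,0,0,-0.008,0.002,0.002,0,0,0,0,-0.011,0.002,0.002,0,0,0,0,-0.014,0.002,0.002,0,0,0,0,-0.0165,0.002,0.002,0,0,0,0,-0.019,0.002,0.002,0,0,0,0,-0.0215,0.002,0.002,0,0,0,0,-0.024,0.002,0.002,0,0,0,0,-0.0265,0.002,0.002,0,0,0,0,-0.029,0.002,0.002,0,0,0,0,-0.031,0.002,0.002,0,0,0,0,-0.031,0.002,0.002,0,0,0,0])

```text
clock: 2.98
eef_pos: [611.3, 167.1, 148.0]
tcp_rot: [3.125, -0.003, 1.826]
contact_force: [19.8, 16.2, -12.4]
opening: 0.003
```

Run:
```python
from h import *
st();go(32,19,145)
g=grab_frame("side")
u=proj(g,[*(O+31*BX),90]); print("knob expect at 0:",u)
hsv=cv2.cvtColor(g["color"],cv2.COLOR_BGR2HSV); m=cv2.inRange(hsv,(105,120,40),(130,255,255)); m[:,410:]=0;m[:180]=0; m[260:]=0
print(cv2.boundingRect(m)); 
cv2.imwrite("pics/e1.png",cv2.resize(g["color"][150:310,270:470],(750,600),interpolation=cv2.INTER_CUBIC))
```

```text
t 2.9833 box [40.2 21.9] z 148.0 yawerr -0.0013 F box [ 23.3  10.6 -12.4] op 0.002551714175589252 q [0.26 0.54 1.74 0.   0.85 0.01]
shift m [-0.0029 -0.0082  0.0028] rot [ 0.017 -0.003 -0.001]
knob expect at 0: [352.97010412 204.51231768]
(348, 201, 8, 16)
```

View pics/e1.png

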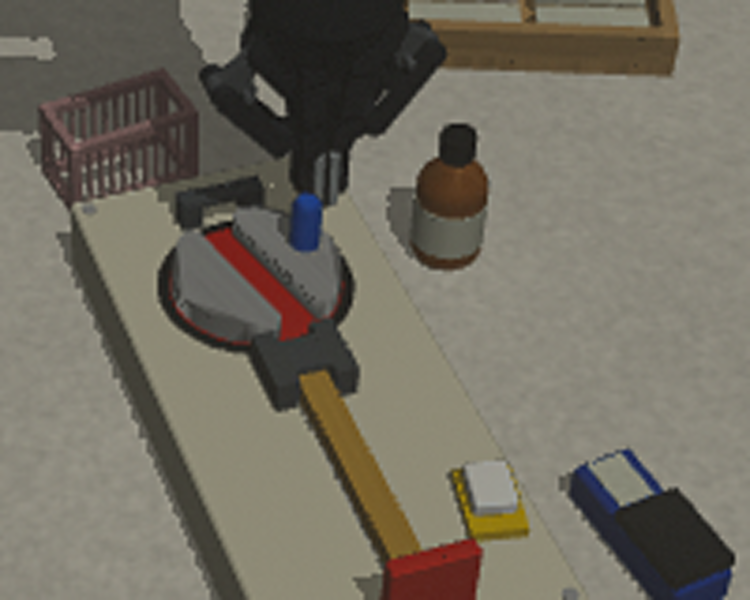

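The force is 23 N in +x, so the knob met the edge of the finger and pushed the finger aside. The disc is only part way round. I'll back off and push again with the knob nearer the finger's middle.

Emit:
drive_tool(targets=[0.01,0.003,0,0,0,0,0,0.022,0,0,0,0,0,0,0.022,-0.003,0,0,0,0,0,0.022,-0.003,0,0,0,0,0])

```text
clock: 3.37
eef_pos: [594.9, 184.5, 145.6]
tcp_rot: [-3.14, 0.0, 1.828]
contact_force: [0.0, -0.6, 0.3]
opening: 0.002
```

Run:
```python
from h import *
st();go(28,19,145)
for n in("side","top"):
    g=grab_frame(n)
    hsv=cv2.cvtColor(g["color"],cv2.COLOR_BGR2HSV); m=cv2.inRange(hsv,(105,120,40),(130,255,255))
    p=np.zeros_like(m); a,b,c,d=(180,260,280,410) if n=="side" else (195,245,235,300); p[a:b,c:d]=m[a:b,c:d]
    x,y,w,h=cv2.boundingRect(p); print(n,x,y,w,h)
    if n=="side" and w:
        k=box(onz(g,x+w/2-.5,y+2,90)); print(k,np.arctan2(k[1],k[0]))
```

```text
t 3.3667 box [28.7 42.9] z 145.6 yawerr 0.0007 F box [-0.1 -0.6  0.3] op 0.0016182735165422221 q [ 0.3   0.53  1.75 -0.    0.86  0.04]
shift m [-0.0239 -0.0007  0.0006] rot [-0.002  0.     0.001]
side 348 201 7 16
[29.   5.3] 0.1807636937158845
top 0 0 0 0
```

Emit:
drive_tool(targets=[-0.004,0,0,0,0,0,0,-0.008,0,0,0,0,0,0,-0.01,0,0,0,0,0,0,-0.012,0,0,0,0,0,0,-0.014,0,0,0,0,0,0,-0.016,0,0,0,0,0,0,-0.018,0,0,0,0,0,0,-0.018,0,0,0,0,0,0])

```text
clock: 4.13
eef_pos: [601.4, 167.2, 145.9]
tcp_rot: [3.141, -0.0, 1.827]
contact_force: [1.0, 1.9, 0.1]
opening: -0.004
```

```bash
cat >> h.py <<'E'
def knob():
    g=grab_frame("side"); hsv=cv2.cvtColor(g["color"],cv2.COLOR_BGR2HSV); m=cv2.inRange(hsv,(105,120,40),(130,255,255))
    p=np.zeros_like(m); p[180:260,280:410]=m[180:260,280:410]
    x,y,w,h=cv2.boundingRect(p); k=box(onz(g,x+w/2-.5,y+.5,90))+[-.6,1.9]; print("knob px",x,y,w,h,k,"th",np.arctan2(k[1],k[0])); return g
E
python3 - <<'E'
from h import *
st();go(28,19,145);knob()
E
```

```text
t 4.1333 box [30.6 24.5] z 145.9 yawerr -0.0006 F box [1.5 1.6 0.1] op -0.0037635369776349284 q [0.27 0.53 1.75 0.   0.86 0.01]
shift m [-0.0055 -0.0026  0.0009] rot [ 0.001 -0.    -0.001]
knob px 348 202 8 16 [29.8  8.3] th 0.27163901150146214
```

Emit:
drive_tool(targets=[-0.002,-0.002,0,0,0,0,0,-0.003,-0.002,0,0,0,0,0,-0.004,-0.002,0,0,0,0,0,-0.005,-0.002,0,0,0,0,0,-0.006,-0.002,0,0,0,0,0,-0.006,-0.002,0,0,0,0,0])

```text
clock: 4.68
eef_pos: [600.6, 160.6, 145.8]
tcp_rot: [-3.141, 0.0, 1.827]
contact_force: [0.2, 2.4, 0.3]
opening: -0.0
```

Run:
```python
from h import *
st();g=knob()
```

```text
t 4.6833 box [28.1 18.3] z 145.8 yawerr -0.0004 F box [0.8 2.3 0.3] op -0.00024615806875531466 q [ 0.26  0.53  1.76 -0.    0.86  0.  ]
knob px 350 204 8 16 [31.4  1.6] th 0.05091138145631955
```

Emit:
drive_tool(targets=[0.012,0,0,0,0,0,0,0.018,0,-0.02,0,0,0,0,0.018,0,-0.06,0,0,0,0,0.018,-0.01,-0.08,0,0,0,0,-0.02,-0.028,-0.08,0,0,0,0,-0.06,-0.028,-0.08,0,0,0,0,-0.1,-0.028,-0.08,0,0,0,0,-0.14,-0.028,-0.08,0,0,0,0,-0.18,-0.028,-0.08,0,0,0,0,-0.22,-0.028,-0.08,0,0,0,0,-0.26,-0.028,-0.08,0,0,0,0,-0.29,-0.028,-0.08,0,0,0,0])

```text
clock: 5.73
eef_pos: [646.8, -129.3, 225.5]
tcp_rot: [-3.14, 0.0, 1.826]
contact_force: [-0.1, 0.2, 0.2]
opening: 0.002
```

Run:
```python
from h import *
st();go(0,-268,134);g=knob();f=grab_frame("top")
hsv=cv2.cvtColor(f["color"],cv2.COLOR_BGR2HSV); m=cv2.inRange(hsv,(0,140,60),(8,255,255))|cv2.inRange(hsv,(172,140,60),(180,255,255))
p=np.argwhere(m[200:255,240:305])[:,::-1]+[240,200]
b=np.array([box(onz(f,*q,50)) for q in p]); b=b[abs(b[:,0])<25]
vx,vy,x0,y0=cv2.fitLine(b.astype(np.float32),cv2.DIST_L2,0,.01,.01).ravel(); print("slot n",len(b),"angle",np.arctan2(-vx*np.sign(vy),abs(vy)),x0,y0)
cv2.imwrite("pics/f1.png",cv2.resize(f["color"][165:285,215:415],(800,480),interpolation=cv2.INTER_CUBIC))
```

```text
t 5.7333 box [  -0.6 -273.8] z 225.5 yawerr -0.0012 F box [-0.   0.2  0.2] op 0.0017576706512447938 q [-0.2   0.48  1.62 -0.    1.04 -0.45]
shift m [0.0059 0.0008 0.0915] rot [-0.001  0.    -0.001]
knob px 350 204 8 16 [31.4  1.6] th 0.05091138145631955
slot n 248 angle -0.0023682872 0.37862903 2.8528225
```

View pics/f1.png

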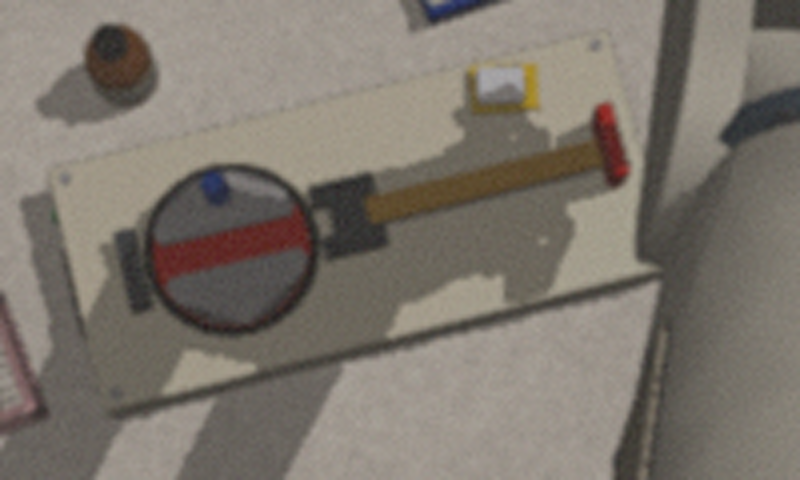

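The slot (230,245) is now in line with the bar, at about 0.00 rad. The gripper is clear behind the plate at (610,145). I'll descend behind the plate.

Emit:
drive_tool(targets=[0,0.001,0.03,0,0,0,0,0,0.001,0.06,0,0,0,0,0,0.001,0.091,0,0,0,0,0,0.001,0.091,0,0,0,0,0,0.001,0.091,0,0,0,0])

```text
clock: 6.25
eef_pos: [646.4, -125.2, 133.3]
tcp_rot: [-3.137, -0.002, 1.827]
contact_force: [-0.1, -0.1, 0.8]
opening: -0.001
```

Run:
```python
from h import *
st();go(0,-235,134)
```

```text
t 6.25 box [  -0.  -269.7] z 133.3 yawerr 0.0003 F box [-0.1 -0.1  0.8] op -0.000911803534618342 q [-0.19  0.59  1.67 -0.    0.88 -0.45]
shift m [ 0.0347  0.     -0.0006] rot [-0.004 -0.002  0.   ]
```

Emit:
drive_tool(targets=[0.008,0,0,0,0,0,0,0.016,0,0,0,0,0,0,0.02,0,0,0,0,0,0,0.024,0,0,0,0,0,0,0.027,0,0,0,0,0,0,0.03,0,0,0,0,0,0,0.034,0,0,0,0,0,0,0.038,0,0,0,0,0,0,0.042,0,0,0,0,0,0,0.046,0,0,0,0,0,0,0.05,0,0,0,0,0,0,0.054,0,0,0,0,0,0])

```text
clock: 7.25
eef_pos: [634.1, -74.0, 134.7]
tcp_rot: [-3.142, 0.0, 1.827]
contact_force: [-0.0, -2.4, 1.3]
opening: 0.001
```

Run:
```python
from h import *
st();go(0,-165,134);knob()
```

```text
t 7.25 box [   1.1 -217.1] z 134.7 yawerr -0.0004 F box [-0.6 -2.3  1.3] op 0.0007352990734153685 q [-0.12  0.57  1.72 -0.    0.85 -0.37]
shift m [ 0.0521 -0.0011  0.0007] rot [-0.  0. -0.]
knob px 350 204 8 16 [31.4  1.6] th 0.05091138145631955
```

Sliding smoothly at 2.3 N. Continuing.

Emit:
drive_tool(targets=[0.004,-0.001,0,0,0,0,0,0.008,-0.001,0,0,0,0,0,0.012,-0.001,0,0,0,0,0,0.016,-0.001,0,0,0,0,0,0.02,-0.001,0,0,0,0,0,0.024,-0.001,0,0,0,0,0,0.028,-0.001,0,0,0,0,0,0.032,-0.001,0,0,0,0,0,0.036,-0.001,0,0,0,0,0,0.04,-0.001,0,0,0,0,0,0.045,-0.001,0,0,0,0,0,0.05,-0.001,0,0,0,0,0])

```text
clock: 8.3
eef_pos: [620.4, -25.8, 134.8]
tcp_rot: [-3.142, -0.0, 1.827]
contact_force: [0.7, -1.0, -0.7]
opening: 0.002
```

Run:
```python
from h import *
st();go(0,-111,134);g=knob()
```

```text
t 8.3 box [ 1.00e-01 -1.67e+02] z 134.8 yawerr -0.0005 F box [ 0.4 -1.1 -0.7] op 0.001839177027218737 q [-0.04  0.54  1.76  0.    0.83 -0.3 ]
shift m [ 0.056  -0.0001  0.0008] rot [-0. -0. -0.]
knob px 350 204 5 15 [28.6  2.5] th 0.08719096387138801
```

Emit:
drive_tool(targets=[0.004,0,0,0,0,0,0,0.008,0,0,0,0,0,0,0.012,0,0,0,0,0,0,0.016,0,0,0,0,0,0,0.02,0,0,0,0,0,0,0.024,0,0,0,0,0,0,0.028,0,0,0,0,0,0,0.032,0,0,0,0,0,0,0.036,0,0,0,0,0,0,0.04,0,0,0,0,0,0,0.044,0,0,0,0,0,0,0.046,0,0,0,0,0,0])

```text
clock: 9.35
eef_pos: [608.8, 18.8, 134.8]
tcp_rot: [3.142, -0.0, 1.827]
contact_force: [0.1, -1.7, 0.6]
opening: 0.0
```

```bash
python3 -c "
from h import *
st();go(0,-111,134)"
```

```text
t 9.35 box [ 1.000e-01 -1.209e+02] z 134.8 yawerr -0.0002 F box [-0.3 -1.7  0.6] op 0.000469036759067528 q [ 0.03  0.53  1.79  0.    0.82 -0.23]
shift m [ 0.0099 -0.0001  0.0008] rot [ 0. -0. -0.]
```

Emit:
drive_tool(targets=[0.002,0,0,0,0,0,0,0.004,0,0,0,0,0,0,0.006,0,0,0,0,0,0,0.0075,0,0,0,0,0,0,0.009,0,0,0,0,0,0,0.01,0,0,0,0,0,0,0.011,0,0,0,0,0,0,0.011,0,0,0,0,0,0])

```text
clock: 10.02
eef_pos: [606.3, 28.3, 134.8]
tcp_rot: [3.141, 0.001, 1.827]
contact_force: [0.7, -5.4, 0.7]
opening: 0.003
```

```bash
python3 -c "
from h import *
st()"
```

```text
t 10.0167 box [   0.2 -111.1] z 134.8 yawerr 0.0001 F box [-0.7 -5.4  0.7] op 0.0034715679033046317 q [ 0.04  0.53  1.8  -0.    0.82 -0.21]
```

Force rose to 5.4 N at the expected end position. One more nudge will show whether it's on the stop.

Emit:
drive_tool(targets=[0.001,0,0,0,0,0,0,0.002,0,0,0,0,0,0,0.002,0,0,0,0,0,0])

```text
clock: 10.27
eef_pos: [606.3, 28.6, 134.9]
tcp_rot: [3.141, 0.004, 1.828]
contact_force: [3.7, -16.2, -1.1]
opening: -0.003
```

```bash
python3 -c "
from h import *
st()"
```

```text
t 10.2667 box [   0.2 -110.8] z 134.9 yawerr 0.0008 F box [ -0.5 -16.6  -1.1] op -0.003261301080590364 q [ 0.05  0.53  1.8  -0.01  0.82 -0.21]
```

It's on the stop: force rose to 16.6 N with only 0.3 mm of movement. I'll retreat straight back, lift and check.

Emit:
drive_tool(targets=[-0.01,0,0,0,0,0,0,-0.04,0,0,0,0,0,0,-0.08,0,-0.01,0,0,0,0,-0.12,0,-0.05,0,0,0,0,-0.16,0,-0.09,0,0,0,0,-0.2,0,-0.12,0,0,0,0,-0.23,0,-0.14,0,0,0,0,-0.23,0,-0.14,0,0,0,0,-0.23,0,-0.14,0,0,0,0])

```text
clock: 11.02
eef_pos: [666.3, -196.7, 279.7]
tcp_rot: [3.135, 0.005, 1.824]
contact_force: [0.2, 0.2, 0.6]
opening: -0.002
```

Run:
```python
from h import *
st();g=knob();f=grab_frame("top")
hsv=cv2.cvtColor(f["color"],cv2.COLOR_BGR2HSV); m=cv2.inRange(hsv,(0,140,60),(8,255,255))|cv2.inRange(hsv,(172,140,60),(180,255,255))
z=np.zeros_like(m); z[195:240,300:350]=m[195:240,300:350]; q=np.argwhere(z)[:,::-1].mean(0); print("plate top centre",box(onz(f,*q,85)))
a=cv2.resize(f["color"][165:285,215:415],(800,480),interpolation=cv2.INTER_CUBIC); cv2.imwrite("pics/h1.png",a)
cv2.imwrite("pics/h2.png",cv2.resize(g["color"][170:340,275:475],(700,595),interpolation=cv2.INTER_CUBIC))
```

```text
t 11.0167 box [   1.2 -343.9] z 279.7 yawerr -0.0034 F box [0.2 0.1 0.6] op -0.0021347628713910887 q [-0.29  0.48  1.5  -0.    1.16 -0.54]
knob px 350 204 8 15 [31.4  1.6] th 0.05091138145631955
plate top centre [ -3.3 -92. ]
```

View pics/h1.png

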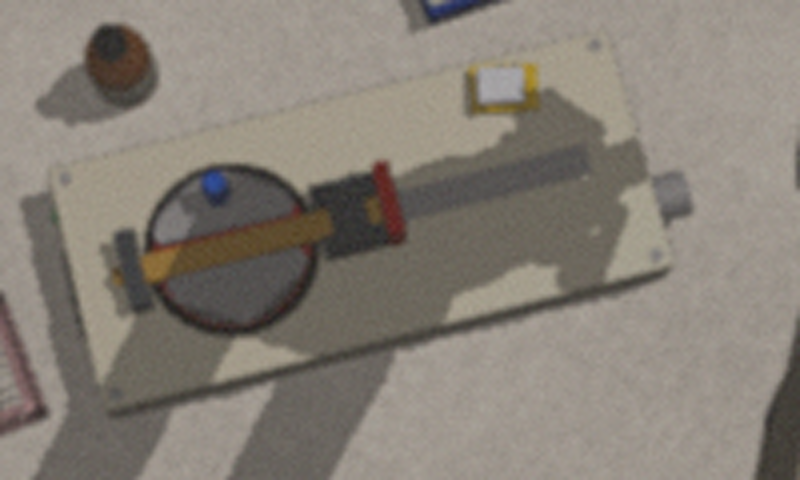

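View pics/h2.png

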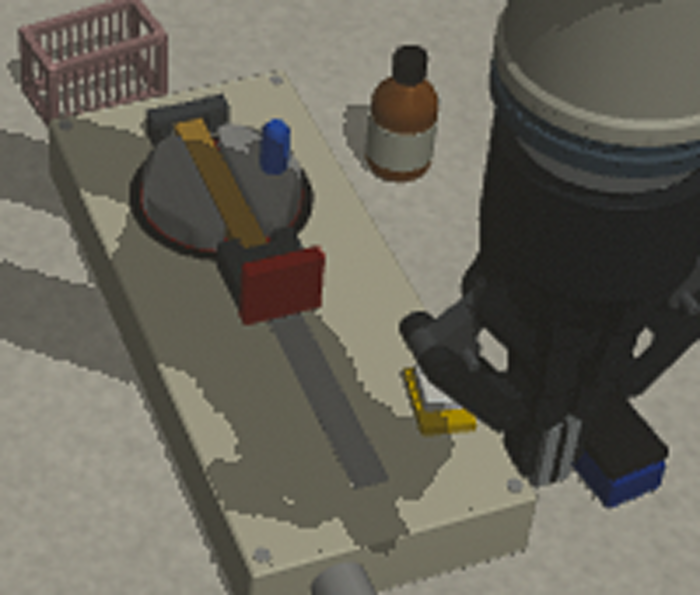

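The bar runs through the slot and the keeper, with its nose visible beyond at (118,275) in h1 and the plate against the guide at (390,205). The bystanders are in place and the arm is clear, so I'm handing in.

```bash
python3 -c "
from h import *
print(sign_off())"
```

```text
the job is handed in; nothing more can be done
None
```

The microtome drive is locked and the job is handed in, at about 11 s on the robot's clock. I pushed the blue knob round with the shut fingertips until the slot lined up. Then I pushed the brass bar by its red plate through the disc and the keeper until it stopped.

- **Knob:** the first push slipped. The knob caught the edge of the finger and the side force reached about 23 N at the end of that move (limit 35 N). I backed off and pushed again nearer the finger's middle, at about 2 N.
- **Disc:** before the bar went in, the slot measured 0.00 rad in the top view. The side view of the knob said about 0.05 rad, a small disagreement; both are inside the 0.12 limit. After the push the knob reading had not changed.
- **Bar:** it slid at about 2 N. At the end the force rose to 16.6 N with only 0.3 mm of movement, and the finger was where the plate should meet the guide.
- **Last pictures:** the nose shows beyond the keeper, the plate stands against the guide, and the gripper is touching nothing. The wax block, bottle, slide rack and blade case look unmoved; I judged that by eye and did not measure it.
- **Plate position:** the top view put the plate's centre about 3 mm off in both directions from where it should be when home. Part of that may be shadow on the plate, so I trusted the contact force instead.

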